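Turn down the utensil dryer and draw the rolling pin out through its narrow opening

ROBOT

A 7-joint arm with a two-finger parallel gripper is mounted at the origin on the work surface. World frame = base frame: x ahead of the robot, y to its left, z up, the work surface at z = 0. Lengths are in mm, angles in rad, forces in N, time in s.
With the tool pointing down it reaches from about 400 to 850 mm from the base axis. Payload 10.4 kg.
Tool frame: the origin (TCP) lies at the very end of the fingers, on their centre line; the grasp point (between the pads) lies 19 mm behind it; z points along the fingers, y is the direction in which the jaws open and shut (so a half turn about z gives the same grasp; the last joint's range is limited). The gripper opens to 87 mm and grips with 3 to 60 N. Pads are 19 mm wide; open, the fingers measure 117 mm over their backs; the gripper's body (75 mm by 190 mm) begins 51 mm behind the grasp point.
Start: joints at [-1.298, 0.332, -0.065, 1.46, 0.022, 1.35, -0.088], TCP at [182.177, 597.883, 222.576] pointing down, gripper open.
Joint ranges: [-2.6, 2.6], [-0.5, 2.12], [-1.47, 1.34], [0.16, 2.42], [-1.27, 4.41], [0.06, 2.06], [-2.6, 2.6]. Speed limits (rad/s): [2.22, 2.22, 2.79, 2.79, 3.14, 3.14, 3.14].

INTERFACE

Orientations are given as a unit quaternion [x, y, z, w].
In Python, from station import robot gives the robot as it stands.
- The arm moves only by the tool move_arm, never from a script. Its argument "commands" is text: rows parted by semicolons, each of 4 numbers parted by spaces: the shift along the tool's x, y, z in m, then the turn about the tool's z in rad. A call has 1 to 20 rows; each row shifts and turns the commanded pose from where the row before left it, along the tool's axes as they then stand; what a row does not reach is not made up. A row lasts 1/10 s, in which the tool goes at most 50 mm and 8.59 degrees, less where a joint would pass 70% of its speed; a pose out of reach is approached as far as the arm can. A call with a gripper value outside its range is refused whole. "grip" is the opening, from 0 (shut) to 1 (fully open), set as the call begins (left out, the last holds). The fingers move at their own pace and stop on an object; the grip force is fixed at half the most. Time passes only in rows, so rows that do not move let the fingers close. It gives the time, the measured TCP pose, the force and the opening at its end, in the units of the state.
- robot.get_state(): the state, without advancing time (a new reading comes with each control period).
- robot.camera(name): name is "scene" or "top" or "wrist"; returns (picture, depth): 480x640x3 uint8, blue, green, red; 480x640 float32, mm along the optical axis (not along the pixel's ray), 0 where there is no reading.
- robot.camera_params(name): a dict with "mtx" (3x3 intrinsics, pixels), "distortion" ([k1, k2, p1, p2, k3] as OpenCV has them; the pictures are not rectified), "rvec" (rotation vector, rad) and "tvec" (3), from world to camera coordinates, as OpenCV has them. Camera axes: x right, y down, z forward; pixel columns grow to the right and rows downward; lengths in mm; the calibration is good to about 2 mm. A picture is of the moment at which its call begins: read the wrist's pose just before it. camera_params takes no time and is no camera call; for the wrist camera it gives the pose at the moment of the call.
- robot.job_done(): hands the job in, once; it reports no verdict.
The state is a dict: "t": time; "q": joint angles; "qvel": joint speeds; "joint_efforts": joint torques, N m; "tool_pos": TCP position; "tcp_rot": TCP orientation; "contact_force": force on the tool from outside, world axes, zero at the start; "torque": the same for the moment, N m; "gripper_width": opening from 0.0 (shut) to 1.0 (fully open).
Only numpy, scipy, OpenCV 4.12 (cv2) and the standard library are available. Lean on these libraries where they do the work, as an engineer would, in place of code of your own. Each camera call takes 0.05 s, during which the arm holds its last target.

TASK

Turn the dryer's dial so that its white pointer is at the green mark, then take the wooden rolling pin out through the narrow opening in the top of the dryer: the pin is longer than the opening, so tilt it to bring it out. Finish while still holding the pin in the gripper, in the air above the dryer, with both of its ends at least 3 cm higher than the steel covers and the pin not touching the dryer; the dial must still be at the green mark. Leave the loose bowls and the mug where they are.

Things in the scene. Friction and masses are not known exactly. Their poses are not given: they have to be found in the camera images.
- dryer: Fixed countertop utensil dryer: a white open well with a steel cover over each end and a lower grey control panel along its right (-y) side. Origin: on the table under the middle of the well; x runs along the well, away from the robot (yawed up to 0.3 rad), z up. In this frame, mm: well inside x -180 to 180, y -75 to 75, floor at z 6; walls 10 thick. All dryer positions here are in this frame.
- near_cover_edge (a point): Middle of the near steel cover's edge, on its top face (dryer frame -80, 0, 110 mm). The cover is a plate 4 mm thick spanning x -190 to -80. The opening in the top runs from this edge to the far cover's edge: 220 mm long, and 150 mm wide between the well's walls.
- far_cover_edge (a point): Middle of the far steel cover's edge, on its top face (dryer frame 140, 0, 110 mm). The cover is a plate 4 mm thick spanning x 140 to 190.
- cradle (a point): Middle of the near cradle bar, on its top (dryer frame -62, 0, 67 mm). Two such thin steel bars, 8 mm wide, cross the well at x -62 and x 75, top at z 67 and underside at z 59, open below; each has two stops 6 mm wide at y -17 and 17 that rise to z 73 and keep the pin from rolling.
- panel (a point): Centre of the grey control panel's top face (dryer frame -30, -160, 65 mm), under the dial. The panel spans x -115 to 55, y -235 to -85.
- dial (a joint): Dial angle, rad; grows clockwise seen from above (hotter). At 0 the white pointer points along the dryer's -x (towards the robot). The green mark is at 1.2; other ticks, black or red, stand every 0.6. The dial starts past the mark (1.9 to 2.6), so it is turned anticlockwise. Light friction (0.04 N m); it stays where it is left.
- dial_grip (a point): On the dial's vertical axis (dryer frame -30, -160 mm), at the height to grip, z 92 mm. The black grip is an upright bar 48 long, 12 wide, rising from z 72 to z 100 over a black disc 56 mm across; it turns with the dial. A white line marks the pointer half of the bar. This point's x axis runs along the bar, from pointer end to tail.
- green_mark (a point): Centre of the green mark on the white scale plate, 47 mm from the dial's axis.
- pin: Plain wooden rolling pin, 290 mm long, 26 mm in diameter over its middle 190 mm, tapering to 16 mm at the ends; 0.1 to 0.18 kg. Origin: its centre of mass, mid-length; x axis along it. It starts in the cradle along the dryer's x, its axis at dryer z 80 mm, its centre 5 to 25 mm beyond the dryer's origin, both ends under the covers.
- pin_near (a point): Centre of the pin's end that is nearer the robot at the start (its x = -145 mm).
- pin_far (a point): Centre of the pin's far end (its x = 145 mm).
- black_bowl: Loose black bowl, 116 mm wide, 60 mm high, left of the dryer; origin under its centre. Leave alone.
- mug: Loose white mug, 76 mm wide, 80 mm high, left of the dryer; origin under its centre. Leave alone.
- rice_bowl: Loose blue bowl, 112 mm wide, 58 mm high, right of the dryer; origin under its centre. Leave alone.
- red_bowl: Loose red bowl, 116 mm wide, 55 mm high, right of the dryer; origin under its centre. Leave alone.

How it is judged:
By the outcome, as a careful person would: the job done as asked, in the order asked, and still so for the second after the job is handed in, while the arm keeps its last pose, push and grip.
It also fails if it takes over 58 s, if anything falls off the work surface, if the arm or the gripper's body presses on something with over 40 N, if the wrist force passes 120 N, or if a joint passes its speed limit or range.

## Working session

There is one attempt and no reset: what is moved stays moved. The work goes in short steps, Python scripts to look and compute and a tool call to move; the robot and the scene stay as the last step left them, time stands still between calls to the robot, and variables do not carry over. Pictures are saved under pics/ and viewed, and the job is handed in when it is done.

Besides the shell and the picture viewer there is one more tool, called after "Emit:" as name(argument=value, ...), one argument or row to a line, values as JSON. move_arm: Moves the arm, as the interface text tells. Its arguments: {"type":"object","properties":{"commands":{"type":"string"},"grip":{"type":"number"}},"required":["commands"]}

```bash
ls; mkdir -p pics; cat > h.py <<'E'
import numpy as np,cv2
from station import robot
def save(name,fn):
    im,d=robot.camera(name); cv2.imwrite(f'pics/{fn}.png',im); np.save(f'pics/{fn}.npy',d)
    p=robot.camera_params(name); np.savez(f'pics/{fn}_p.npz',**{k:np.array(v,float) for k,v in p.items()})
    return im,d,p
def load(fn):
    return cv2.imread(f'pics/{fn}.png'),np.load(f'pics/{fn}.npy'),dict(np.load(f'pics/{fn}_p.npz'))
def px2w(p,u,v,depth=None,z=None):
    K=np.array(p['mtx']);R=cv2.Rodrigues(np.array(p['rvec'],float))[0];t=np.array(p['tvec'],float).ravel()
    n=cv2.undistortPoints(np.array([[[u,v]]],float),K,np.array(p['distortion'],float))[0,0]
    r=np.array([n[0],n[1],1.0]);
    if z is None: return R.T@(r*depth-t)
    c=-R.T@t; d=R.T@r; return c+d*(z-c[2])/d[2]
def w2px(p,X):
    return cv2.projectPoints(np.array(X,float).reshape(-1,1,3),np.array(p['rvec'],float),np.array(p['tvec'],float),np.array(p['mtx'],float),np.array(p['distortion'],float))[0].reshape(-1,2)
E
python3 - <<'E'
from h import *
save('top','top0');save('scene','scene0')
print(robot.get_state())
E
```

```text
pics
{'t': 0.1, 'q': array([-1.29761524,  0.33281365, -0.06472091,  1.46085162,  0.02160903,
        1.34990812, -0.08851666]), 'qvel': array([ 0.00093854,  0.00094682, -0.00040305, -0.00203964,  0.00039069,
       -0.00190366, -0.00162016]), 'joint_efforts': array([ 9.83115169e-04, -6.24544144e+01,  2.43583275e-02, -3.90712881e+01,
       -6.14077086e-02,  3.67215404e-02,  7.74082332e-05]), 'tool_pos': array([182.07243459, 597.5278497 , 221.83317892]), 'tcp_rot': array([ 1.47340039e-01,  9.89085689e-01, -6.39119295e-04, -6.48039832e-05]), 'contact_force': array([-0.70171976,  0.43072332,  0.86886829]), 'torque': array([ 0.02240683,  0.01368501, -0.02412393]), 'gripper_width': 1.0006208392879652}
```

View pics/top0.png

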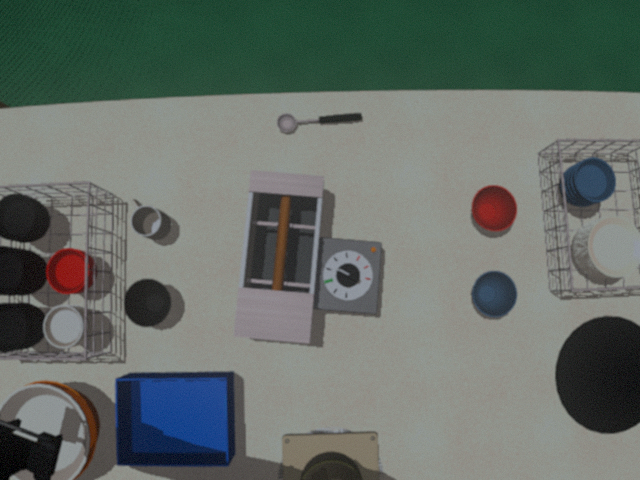

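View pics/scene0.png

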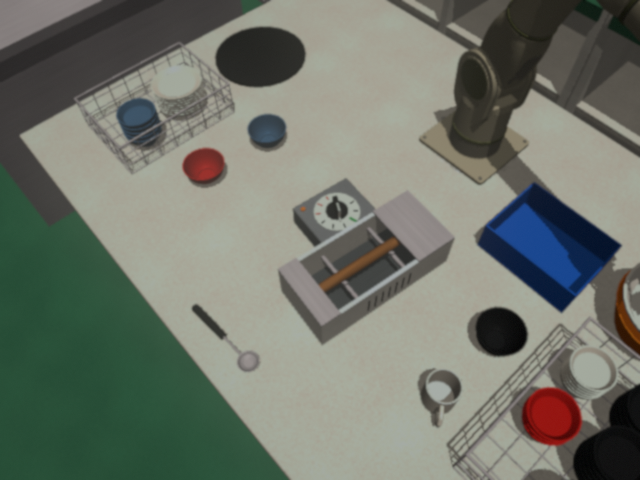

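```bash
python3 - <<'E'
from h import *
im,d,p=load('top0')
c=im[165:350,225:390]; cv2.imwrite('pics/top0c.png',cv2.resize(c,None,fx=3.2,fy=3.2,interpolation=cv2.INTER_CUBIC))
c=im[225:320,310:390]; cv2.imwrite('pics/top0d.png',cv2.resize(c,None,fx=6,fy=6,interpolation=cv2.INTER_CUBIC))
E
```

```text
(no output)
```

View pics/top0c.png

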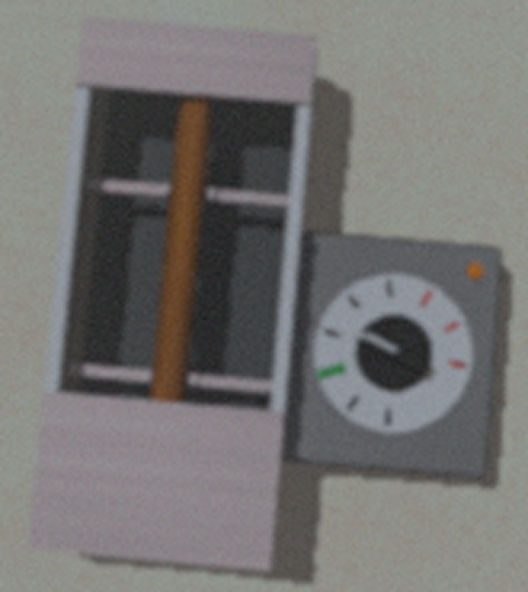

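View pics/top0d.png

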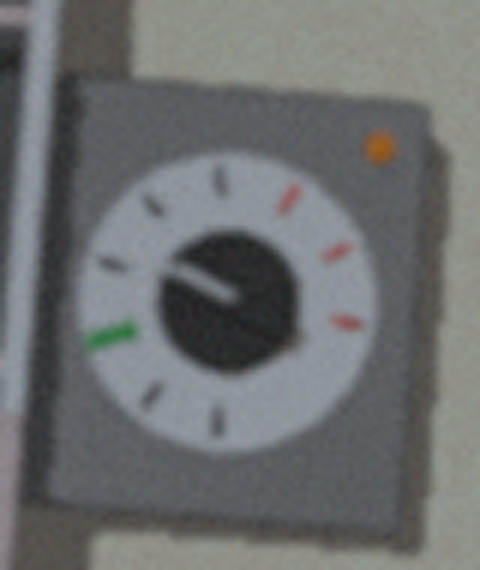

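```bash
cat >> h.py <<'E'
def fitdryer(p,M,U,x0=(600,-30,0.0)):
    from scipy.optimize import least_squares
    def f(x):
        return (w2px(p,D2W(x,M))-U).ravel()
    r=least_squares(f,x0,x_scale=(10,10,.05)); return r.x,r.fun.reshape(-1,2)
def D2W(x,M):
    M=np.atleast_2d(np.array(M,float)); c,s=np.cos(x[2]),np.sin(x[2])
    return M@np.array([[c,-s,0],[s,c,0],[0,0,1]]).T+[x[0],x[1],0]
E
python3 - <<'E'
from h import *
im,d,p=load('top0')
M=[[190,85,110],[190,-85,110],[140,85,110],[140,-85,110],[-80,85,110],[-80,-85,110],[-190,85,110],[-190,-85,110],[55,-235,65],[-115,-235,65],[-30,-160,66]]
U=np.array([[80,22],[318,37],[78,86],[312,104],[45,392],[285,410],[32,548],[270,570],[500,247],[490,482],[394,353]],float)/3.2+[225,165]-0.34
x,r=fitdryer(p,M,U); print(x); print(r.round(2))
D=x
g=lambda c,z: px2w(p,*(np.array(c)/6+[310,225]-.42),z=z)
def todry(w): 
    c,s=np.cos(D[2]),np.sin(D[2]); v=w[:2]-D[:2]; return np.array([c*v[0]+s*v[1],-s*v[0]+c*v[1]])
gm=todry(g((112,337),67)); a=todry(g((235,297),100)); b=todry(g((165,262),100))
print(gm,a,b)
ang=lambda v: np.arctan2(v[1],-v[0])
print('green',ang(gm-[-30,-160]),'ptr',ang(b-a),ang(b-[-30,-160]))
h=lambda c,z: px2w(p,*(np.array(c)/3.2+[225,165]-.34),z=z)
print(todry(h((195,101),85)),todry(h((168,398),85)))
print(D2W(D,[[-30,-160,92],[0,0,80],[15,0,80],[-62,0,67]]))
K=np.array(p['mtx']);print('px mm',K[0,0], d[250,320])
E
```

```text
[ 5.41495375e+02  1.01831772e+02 -1.11272409e-01]
[[ 0.76 -1.36]
 [-0.2  -0.21]
 [-0.87 -0.25]
 [-0.11  0.08]
 [-0.39  0.17]
 [ 0.24  0.99]
 [-1.1   0.84]
 [ 0.78  0.65]
 [ 1.35 -0.1 ]
 [-0.57 -1.12]
 [ 0.14  0.1 ]]
[ -46.9848139  -115.23083396] [ -29.28539834 -159.64421187] [ -18.27940014 -132.27038555]
green 1.2081855793873872 ptr 1.9530797434028244 1.9706955745090449
[140.7221415    0.46772265] [-7.61884394e+01  4.96582517e-02]
[[493.91403766 -53.84743759  92.        ]
 [541.49537478 101.83177219  80.        ]
 [556.40260894 100.16612823  80.        ]
 [479.87880693 108.71643385  67.        ]]
px mm 465.4771220452347 1095.0989
```

```bash
cat >> h.py <<'E'
from scipy.spatial.transform import Rotation as Ro
D=np.array([541.5,101.8,-0.1113])
def rel(target,phi=None):
    s=robot.get_state(); R=Ro.from_quat(s['tcp_rot']).as_matrix()
    d=R.T@(np.array(target)-s['tool_pos']); f=np.arctan2(R[1,0],R[0,0])
    print('t',round(s['t'],2),'pos',s['tool_pos'].round(1),'phi',f.round(4),'F',s['contact_force'].round(1),'w',round(s['gripper_width'],3),'q7',s['q'][6].round(2))
    print('shift mm',d.round(1), 'turn', None if phi is None else round(-((phi-f+np.pi/2)%np.pi-np.pi/2),4))
E
python3 -c "
from h import *
rel([494,-54,200],1.07)"
```

```text
t 0.1 pos [182.1 597.5 221.8] phi 2.8458 F [-0.7  0.4  0.9] w 1.001 q7 -0.09
shift mm [-488.3 -532.3   22.5] turn -1.3658
```

Emit:
move_arm(
  commands="-0.02 -0.022 0 0.06;-0.0187 -0.0231 0 0.06;-0.0173 -0.0241 0 0.06;-0.0158 -0.0251 0 0.06;-0.0142 -0.026 0 0.06;-0.0127 -0.0268 0 0.06;-0.011 -0.0276 0 0.06;-0.0094 -0.0282 0 0.06;-0.0077 -0.0287 0 0.06;-0.0059 -0.0291 0 0.06;-0.0042 -0.0294 0 0.06;-0.0024 -0.0296 0 0.06;-0.0006 -0.0297 0 0.06;0.0011 -0.0297 0 0.06;0.0029 -0.0296 0 0.06;0.0047 -0.0293 0 0.06;0.0064 -0.029 0 0.06;0.0082 -0.0286 0 0.06;0.0099 -0.028 0 0.06;0.0115 -0.0274 0 0.06",
)

```text
t: 2.1
tool_pos: [-111.1, 270.2, 218.1]
tcp_rot: [0.681, 0.733, -0.011, 0.007]
contact_force: [0.7, 0.2, -1.0]
gripper_width: 0.999
```

```bash
python3 -c "
from h import *
rel([494,-54,200],1.07)"
```

```text
t 2.1 pos [-111.1  270.2  218.1] phi 1.6444 F [ 0.7  0.2 -1. ] w 0.999 q7 -1.81
shift mm [-367.3  579.7   24.4] turn 0.5744
```

```bash
python3 -c "
from h import *
rel([250,430,220],1.07)"
```

```text
t 2.1 pos [-111.1  270.2  218.1] phi 1.6444 F [ 0.7  0.2 -1. ] w 0.999 q7 -1.81
shift mm [132.7 371.8  -7.3] turn 0.5744
```

Emit:
move_arm(
  commands="0.007 0.019 0 0;0.007 0.019 0 0;0.007 0.019 0 0;0.007 0.019 0 0;0.007 0.019 0 0;0.007 0.019 0 0;0.007 0.019 0 0;0.007 0.019 0 0;0.007 0.019 0 0;0.007 0.019 0 0;0.007 0.019 0 0;0.007 0.019 0 0;0.007 0.019 0 0;0.007 0.019 0 0;0.007 0.019 0 0;0.007 0.019 0 0;0.007 0.019 0 0;0.007 0.019 0 0;0.007 0.019 0 0;0.007 0.019 0 0",
)

```text
t: 4.1
tool_pos: [259.4, 438.8, 212.1]
tcp_rot: [0.68, 0.733, -0.011, 0.008]
contact_force: [-0.4, -0.3, 0.3]
gripper_width: 0.997
```

```bash
python3 -c "
from h import *
rel([494,-54,200],1.07)"
```

```text
t 4.1 pos [259.4 438.8 212.1] phi 1.646 F [-0.4 -0.3  0.3] w 0.997 q7 -1.05
shift mm [-508.5  197.1   24.4] turn 0.576
```

Emit:
move_arm(
  commands="-0.025 0.01 0 0;-0.025 0.01 0 0;-0.025 0.01 0 0;-0.025 0.01 0 0;-0.025 0.01 0 0;-0.025 0.01 0 0;-0.025 0.01 0 0;-0.025 0.01 0 0;-0.025 0.01 0 0;-0.025 0.01 0 0;-0.025 0.01 0 0;-0.025 0.01 0 0;-0.025 0.01 0 0;-0.025 0.01 0 0;-0.025 0.01 0 0;-0.025 0.01 0 0;-0.025 0.01 0 0;-0.025 0.01 0 0;-0.025 0.01 0 0;-0.025 0.01 0 0",
  grip=0.6,
)

```text
t: 6.1
tool_pos: [495.8, -45.8, 224.1]
tcp_rot: [0.68, 0.733, -0.011, 0.007]
contact_force: [-0.8, 1.5, -0.0]
gripper_width: 0.596
```

```bash
python3 -c "
from h import *
rel([494,-54,200],1.07)"
```

```text
t 6.1 pos [495.8 -45.8 224.1] phi 1.6461 F [-0.8  1.5 -0. ] w 0.596 q7 0.08
shift mm [-7.4 -2.3 24.4] turn 0.5761
```

Emit:
move_arm(
  commands="-0.007 -0.002 0.006 0.144;0 0 0.006 0.144;0 0 0.006 0.144;0 0 0.006 0.144;0 0 0 0",
)

```text
t: 6.6
tool_pos: [493.5, -52.6, 199.6]
tcp_rot: [0.861, 0.509, -0.009, 0.01]
contact_force: [-0.3, -0.5, 0.3]
gripper_width: 0.603
```

```bash
python3 -c "
from h import *
rel([494,-54,78],1.07)
R=Ro.from_quat(robot.get_state()['tcp_rot']).as_matrix();print(R.round(4))
save('wrist','w1');save('top','top1')"
```

```text
t 6.6 pos [493.5 -52.6 199.6] phi 1.0673 F [-0.3 -0.5  0.3] w 0.603 q7 -0.47
shift mm [  2.1   0.2 121.6] turn -0.0027
[[ 0.4824  0.876  -0.0053]
 [ 0.8756 -0.4823 -0.0264]
 [-0.0257  0.0081 -0.9996]]
```

View pics/w1.png

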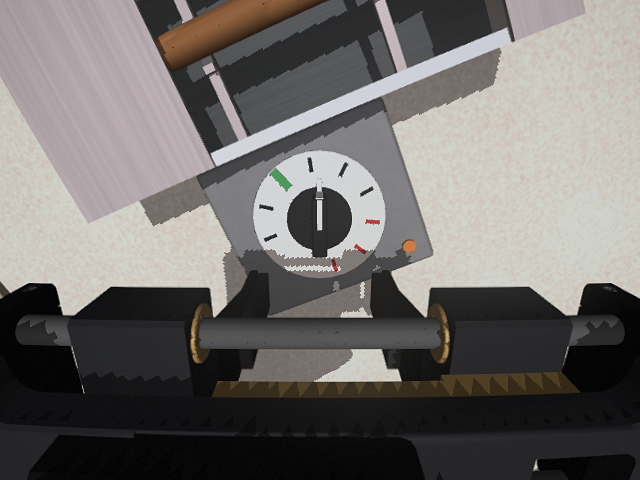

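```bash
python3 - <<'E'
from h import *
im,d,p=load('w1')
cv2.imwrite('pics/w1c.png',cv2.resize(im[130:300,180:450],None,fx=2.9,fy=2.9,interpolation=cv2.INTER_CUBIC))
ang=lambda v: np.arctan2(v[1],-v[0])
def todry(w):
    c,s=np.cos(D[2]),np.sin(D[2]); v=w[:2]-D[:2]; return np.array([c*v[0]+s*v[1],-s*v[0]+c*v[1]])
for u,v,z,n in [(281,179,67,'green'),(319,217,72,'disc'),(319.5,181,100,'ptr tip'),(319.5,230,100,'ptr base'),(319,214,66,'plate'),(310,164,66,'tick1.8'),(344,170,66,'2.4')]:
    w=px2w(p,u,v,z=z); q=todry(w); print(n,w.round(1),q.round(1),'ang',ang(q-[-30,-160]).round(3),'depthw',px2w(p,u,v,depth=d[int(v),int(u)]).round(1))
E
```

```text
green [482.4  -8.4  67. ] [ -46.5 -116.1] ang 1.211 depthw [482.4  -8.4  67.3]
disc [495.2 -51.7  72. ] [ -29.  -157.7] ang 1.988 depthw [498.9 -44.6 100.5]
ptr tip [512.5 -20.3 100. ] [ -15.2 -124.5] ang 1.965 depthw [510.6 -24.3  74.4]
ptr base [494.1 -54.2 100. ] [ -29.8 -160.3] ang -2.216 depthw [494.1 -54.1 100.1]
plate [495.7 -50.8  66. ] [ -28.6 -156.8] ang 1.991 depthw [500.1 -42.2 101.4]
tick1.8 [509.8  -9.3  66. ] [ -19.2 -113.9] ang 1.802 depthw [509.9  -9.1  67.2]
2.4 [532.4 -27.3  66. ] [   5.3 -129.3] ang 2.427 depthw [532.4 -27.2  66.4]
```

View pics/w1c.png

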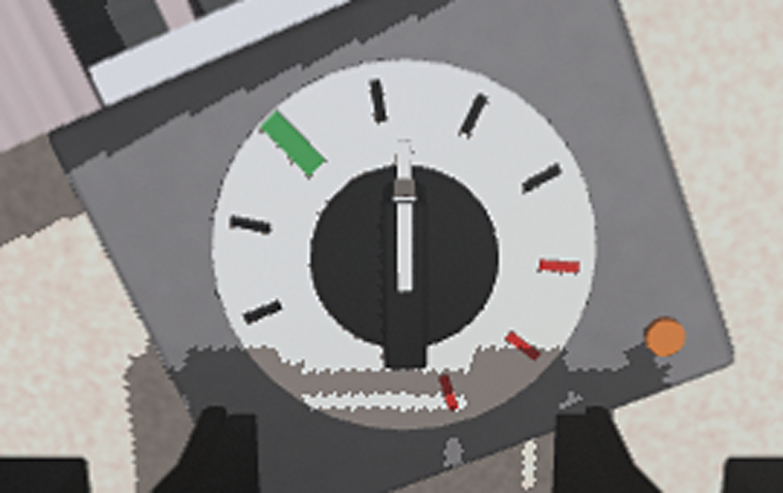

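Emit:
move_arm(
  commands="0.002 0 0.03 0;0 0 0.03 0;0 0 0.03 0;0 0 0.02 0;0 0 0.011 0;0 0 0 0",
)

```text
t: 7.3
tool_pos: [494.1, -54.0, 78.7]
tcp_rot: [0.86, 0.511, -0.009, 0.01]
contact_force: [0.2, -0.8, 0.3]
gripper_width: 0.601
```

```bash
python3 -c "
from h import *
rel([494,-54,78],1.07)"
```

```text
t 7.3 pos [494.1 -54.   78.7] phi 1.0718 F [ 0.2 -0.8  0.3] w 0.601 q7 -0.35
shift mm [-0.  -0.1  0.7] turn 0.0018
```

Emit:
move_arm(
  commands="0 0 0 0;0 0 0 0;0 0 0 0;0 0 0 0;0 0 0 0;0 0 0 0",
  grip=0,
)

```text
t: 7.9
tool_pos: [494.2, -53.6, 79.5]
tcp_rot: [0.86, 0.51, -0.008, 0.01]
contact_force: [-17.2, 9.4, 13.3]
gripper_width: 0.143
```

```bash
python3 -c "
from h import *
rel([494,-54,78],1.8303)"
```

```text
t 7.9 pos [494.2 -53.6  79.5] phi 1.0699 F [-17.2   9.4  13.3] w 0.143 q7 -0.35
shift mm [-0.4 -0.   1.5] turn -0.7604
```

Emit:
move_arm(
  commands="0 -0.0008 -0.0005 0;0 0 0 0",
)

```text
t: 8.1
tool_pos: [493.8, -53.4, 79.6]
tcp_rot: [0.86, 0.51, -0.008, 0.01]
contact_force: [3.0, 0.8, -6.6]
gripper_width: 0.136
```

```bash
python3 -c "
from h import *
rel([494,-54,78],1.8303)"
```

```text
t 8.1 pos [493.8 -53.4  79.6] phi 1.07 F [ 3.   0.8 -6.6] w 0.136 q7 -0.35
shift mm [-0.4  0.4  1.6] turn -0.7603
```

Emit:
move_arm(
  commands="0 0 0 -0.076;0 0 0 -0.076;0 0 0 -0.076;0 0 0 -0.076;0 0 0 -0.076;0 0 0 -0.076;0 0 0 -0.076;0 0 0 -0.076;0 0 0 -0.076;0 0 0 -0.076;0 0 0 0;0 0 0 0",
)

```text
t: 9.3
tool_pos: [494.6, -53.5, 79.7]
tcp_rot: [0.61, 0.793, -0.011, 0.007]
contact_force: [5.3, 0.7, -9.7]
gripper_width: 0.134
```

```bash
python3 -c "
from h import *
rel([494,-54,78],1.8303)
save('wrist','w2')"
```

```text
t 9.3 pos [494.6 -53.5  79.7] phi 1.8303 F [ 5.3  0.7 -9.7] w 0.134 q7 0.38
shift mm [-0.3 -0.7  1.7] turn -0.0
```

View pics/w2.png

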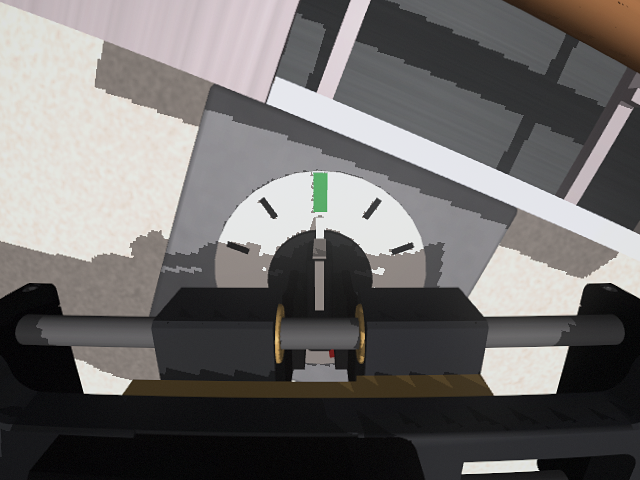

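Emit:
move_arm(
  commands="0 0 0 0;0 0 0 0;0 0 0 0;0 0 0 0;0 0 0 0;0 0 -0.02 0;0 0 -0.03 0;0 0 -0.04 0;0 0 -0.04 0;0 0 -0.03 0;0 0 0 0",
  grip=0.6,
)

```text
t: 10.45
tool_pos: [496.5, -49.3, 243.9]
tcp_rot: [0.61, 0.792, -0.009, 0.009]
contact_force: [-0.3, -1.0, -0.0]
gripper_width: 0.601
```

```bash
python3 -c "
from h import *
im,d,p=save('wrist','w3')
def todry(w):
    c,s=np.cos(D[2]),np.sin(D[2]); v=w[:2]-D[:2]; return np.array([c*v[0]+s*v[1],-s*v[0]+c*v[1]])
rel(D2W(D,[[100,0,220]])[0],np.pi-.1113)
cv2.imwrite('pics/w3c.png',im)
"
```

```text
t 10.5 pos [495.5 -49.2 241.5] phi 1.8301 F [-0.4  0.3 -0.1] w 0.602 q7 0.26
shift mm [ 98.5 176.5  18. ] turn -1.2002
```

View pics/w3.png

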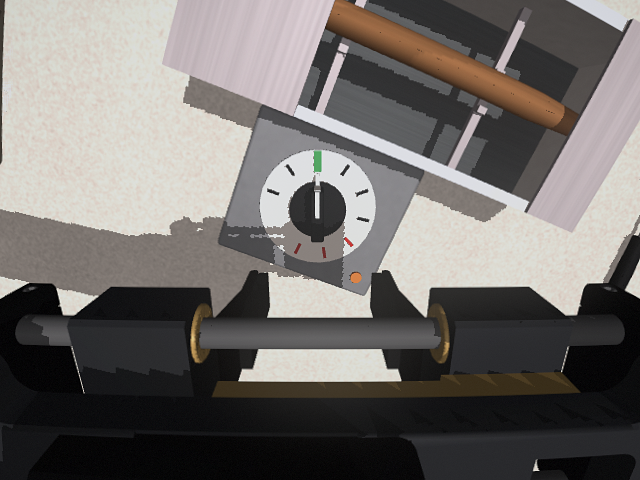

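```bash
python3 - <<'E'
from h import *
im,d,p=load('w3')
cv2.imwrite('pics/w3z.png',cv2.resize(im[50:190,460:640],None,fx=4,fy=4,interpolation=cv2.INTER_CUBIC))
cv2.imwrite('pics/w3y.png',cv2.resize(im[130:260,250:390],None,fx=4,fy=4,interpolation=cv2.INTER_CUBIC))
E
```

```text
(no output)
```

View pics/w3z.png

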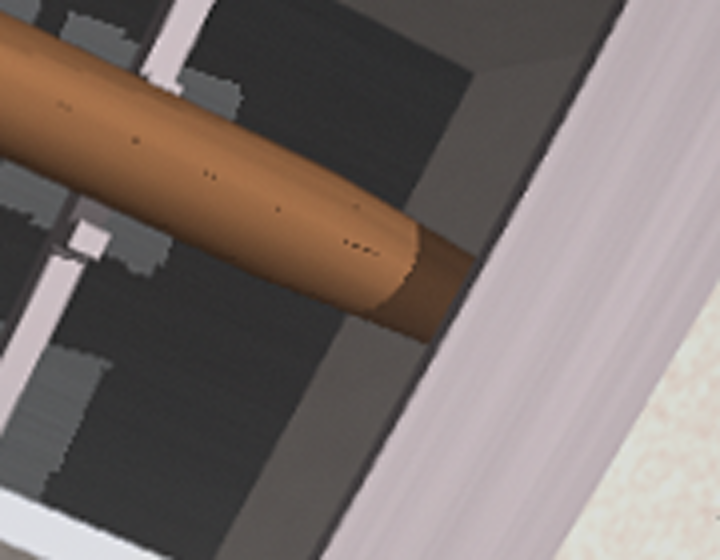

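View pics/w3y.png

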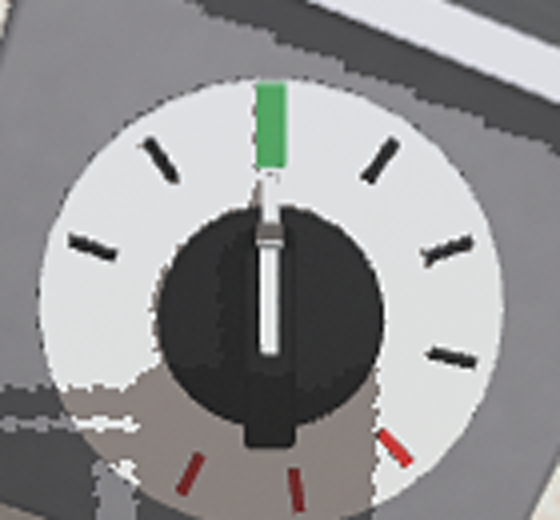

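```bash
python3 - <<'E'
from h import *
im,d,p=load('w3')
hsv=cv2.cvtColor(im,cv2.COLOR_BGR2HSV)
m=(hsv[...,0]<18)&(hsv[...,1]>110)&(d>0); m[:, :300]=0; m[150:]=0
vs,us=np.nonzero(m)
K=p['mtx'];R=cv2.Rodrigues(p['rvec'])[0];t=p['tvec'].ravel()
n=cv2.undistortPoints(np.stack([us,vs],1).astype(float)[:,None],K,p['distortion'])[:,0]
P=np.c_[n,np.ones(len(n))]*d[vs,us][:,None]; W=(P-t)@R
c,s=np.cos(D[2]),np.sin(D[2]); v=W[:,:2]-D[:2]; X=c*v[:,0]+s*v[:,1];Y=-s*v[:,0]+c*v[:,1];Z=W[:,2]
for a in range(-80,150,10):
    k=(X>=a)&(X<a+10)&(Z>70)&(Z<100)
    if k.sum()>10: print(a+5,k.sum(),'ztop',np.percentile(Z[k],97).round(1),'y',Y[k].min().round(1),Y[k].max().round(1),'ymidtop',Y[k][Z[k]>np.percentile(Z[k],80)].mean().round(1))
E
```

```text
-75 420 ztop 90.8 y -10.2 15.2 ymidtop 2.5
-65 419 ztop 90.4 y -10.4 15.1 ymidtop 2.4
-55 418 ztop 90.7 y -10.4 13.9 ymidtop 2.8
-45 420 ztop 90.5 y -10.6 14.8 ymidtop 2.2
-35 413 ztop 90.5 y -10.6 14.8 ymidtop 2.4
-25 401 ztop 90.4 y -10.3 15.0 ymidtop 2.0
-15 397 ztop 90.5 y -10.6 14.8 ymidtop 2.3
-5 395 ztop 90.5 y -10.3 14.6 ymidtop 2.1
5 389 ztop 90.2 y -10.5 14.1 ymidtop 2.4
15 385 ztop 90.6 y -10.9 13.6 ymidtop 2.4
25 380 ztop 90.3 y -10.8 13.8 ymidtop 2.4
35 370 ztop 90.5 y -10.9 13.8 ymidtop 2.1
45 370 ztop 90.3 y -10.8 14.3 ymidtop 2.0
55 363 ztop 90.3 y -10.8 13.2 ymidtop 1.8
65 347 ztop 90.3 y -10.8 13.8 ymidtop 2.0
75 348 ztop 90.1 y -10.9 13.3 ymidtop 1.7
85 344 ztop 90.2 y -11.3 13.6 ymidtop 2.0
95 344 ztop 90.4 y -11.1 14.2 ymidtop 1.7
105 337 ztop 90.4 y -11.1 14.1 ymidtop 1.7
115 306 ztop 90.1 y -10.9 14.4 ymidtop 1.4
125 307 ztop 89.1 y -10.3 13.5 ymidtop 1.2
135 262 ztop 88.9 y -9.7 12.7 ymidtop 1.3
145 234 ztop 88.1 y -9.1 11.8 ymidtop 1.4
```

Emit:
move_arm(
  commands="0 0 0 -0.12;0 0 0 -0.12;0 0 0 -0.12;0 0 0 -0.12;0 0 0 -0.12;0 0 0 -0.12;0 0 0 -0.12;0 0 0 -0.12;0 0 0 -0.12;0 0 0 -0.12;0 0 0 0",
  grip=0.75,
)

```text
t: 11.6
tool_pos: [493.9, -49.4, 238.7]
tcp_rot: [0.055, 0.998, -0.013, -0.002]
contact_force: [-1.8, -0.8, -0.7]
gripper_width: 0.749
```

```bash
python3 -c "
from h import *
rel(D2W(D,[[100,1,200]])[0],np.pi-.1113)
"
```

```text
t 11.6 pos [493.9 -49.4 238.7] phi 3.0316 F [-1.8 -0.8 -0.7] w 0.749 q7 1.46
shift mm [-130.8  157.4   34.1] turn 0.0013
```

Emit:
move_arm(
  commands="-0.0218 0.0262 0.0055 0;-0.0218 0.0262 0.0055 0;-0.0218 0.0262 0.0055 0;-0.0218 0.0262 0.0055 0;-0.0218 0.0262 0.0055 0;-0.0218 0.0262 0.0055 0;0 0 0 0",
)

```text
t: 12.3
tool_pos: [642.6, 95.9, 199.1]
tcp_rot: [0.055, 0.998, -0.014, -0.003]
contact_force: [-0.8, 1.5, 0.2]
gripper_width: 0.755
```

```bash
python3 -c "
from h import *
rel(D2W(D,[[100,1,62]])[0],np.pi-.1113)
save('wrist','w4')
"
```

```text
t 12.3 pos [642.6  95.9 199.1] phi 3.0309 F [-0.8  1.5  0.2] w 0.755 q7 1.4
shift mm [  0.5  -0.6 137.2] turn 0.0006
```

View pics/w4.png

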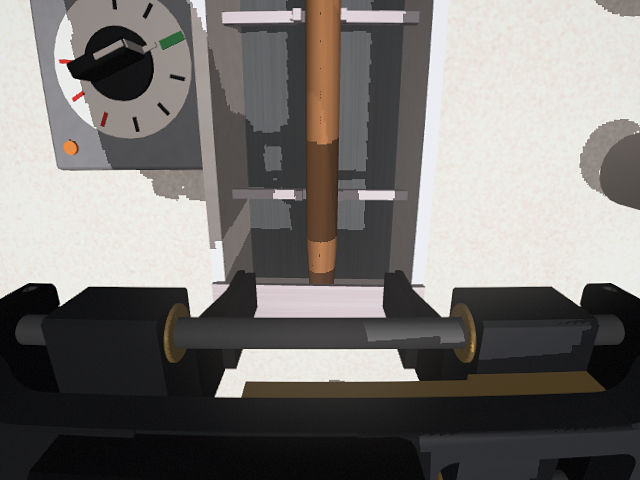

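Emit:
move_arm(
  commands="0 0 0.03 0;0 0 0.03 0;0 0 0.03 0;0 0 0.025 0;0 0 0.015 0;0 0 0.007 0;0 0 0 0",
)

```text
t: 13.05
tool_pos: [641.1, 87.3, 65.5]
tcp_rot: [0.057, 0.998, -0.013, -0.001]
contact_force: [-0.3, 0.2, 0.4]
gripper_width: 0.751
```

```bash
python3 -c "
from h import *
rel(D2W(D,[[100,1,62]])[0],np.pi-.1113)
"
```

```text
t 13.05 pos [641.1  87.3  65.5] phi 3.0285 F [-0.3  0.2  0.4] w 0.751 q7 1.45
shift mm [0.6 4.4 3.4] turn -0.0018
```

Emit:
move_arm(
  commands="0 0.004 0.003 0;0 0 0 0",
)

```text
t: 13.25
tool_pos: [642.4, 92.7, 63.4]
tcp_rot: [0.056, 0.998, -0.013, -0.0]
contact_force: [-0.5, -0.2, 0.6]
gripper_width: 0.754
```

```bash
python3 -c "
from h import *
rel(D2W(D,[[100,1,62]])[0],np.pi-.1113)
"
```

```text
t 13.25 pos [642.4  92.7  63.4] phi 3.0304 F [-0.5 -0.2  0.6] w 0.754 q7 1.44
shift mm [ 1.3 -1.1  1.4] turn 0.0001
```

Now close on the pin.

Emit:
move_arm(
  commands="0 0 0.001 0;0 0 0 0;0 0 0 0;0 0 0 0;0 0 0 0;0 0 0 0",
  grip=0,
)

```text
t: 13.85
tool_pos: [641.9, 91.8, 61.7]
tcp_rot: [0.056, 0.998, -0.013, -0.001]
contact_force: [-0.1, 0.5, 0.9]
gripper_width: 0.291
```

```bash
python3 -c "
from h import *
rel(D2W(D,[[100,1,70]])[0],np.pi-.1113)
save('wrist','w5')
"
```

```text
t 13.85 pos [641.9  91.8  61.7] phi 3.0298 F [-0.1  0.5  0.9] w 0.291 q7 1.44
shift mm [ 0.9 -0.4 -8.3] turn -0.0005
```

View pics/w5.png

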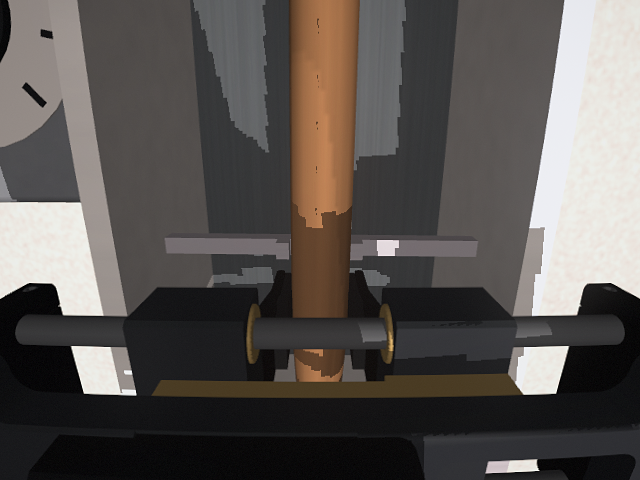

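Emit:
move_arm(
  commands="0 0 -0.004 0;0 0 -0.004 0;0 0 -0.001 0;0.01 0 0 0;0.01 0 0 0;0.01 0 0 0;0.01 0 0 0;0 0 0 0",
)

```text
t: 14.7
tool_pos: [601.4, 96.8, 71.4]
tcp_rot: [0.056, 0.998, -0.013, -0.001]
contact_force: [0.0, 0.6, -1.6]
gripper_width: 0.287
```

```bash
python3 -c "
from h import *
rel(D2W(D,[[60,1,70]])[0],np.pi-.1113)
save('wrist','w6');save('scene','s6')
"
```

```text
t 14.7 pos [601.4  96.8  71.4] phi 3.0302 F [ 0.   0.6 -1.6] w 0.287 q7 1.41
shift mm [ 0.1 -0.7  1.4] turn -0.0001
```

View pics/w6.png

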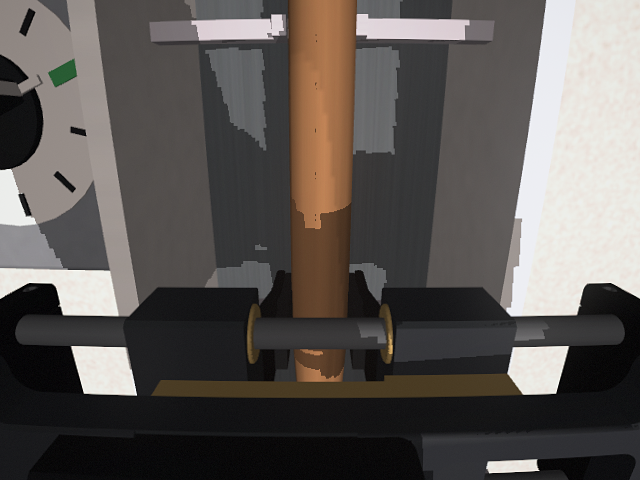

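View pics/s6.png

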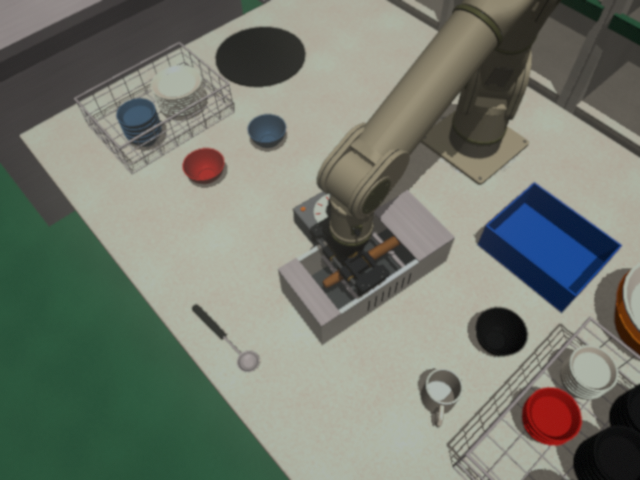

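```bash
python3 - <<'E'
from h import *
im,d,p=load('s6')
cv2.imwrite('pics/s6z.png',cv2.resize(im[190:350,270:460],None,fx=4,fy=3.75,interpolation=cv2.INTER_CUBIC))
print(w2px(p,D2W(D,[[125,0,90],[140,0,110],[140,-75,110],[140,75,110]])))
E
```

```text
[[322.52495626 284.45559621]
 [316.87518315 283.74729458]
 [297.71582457 259.90808712]
 [337.14120413 308.93846181]]
```

View pics/s6z.png

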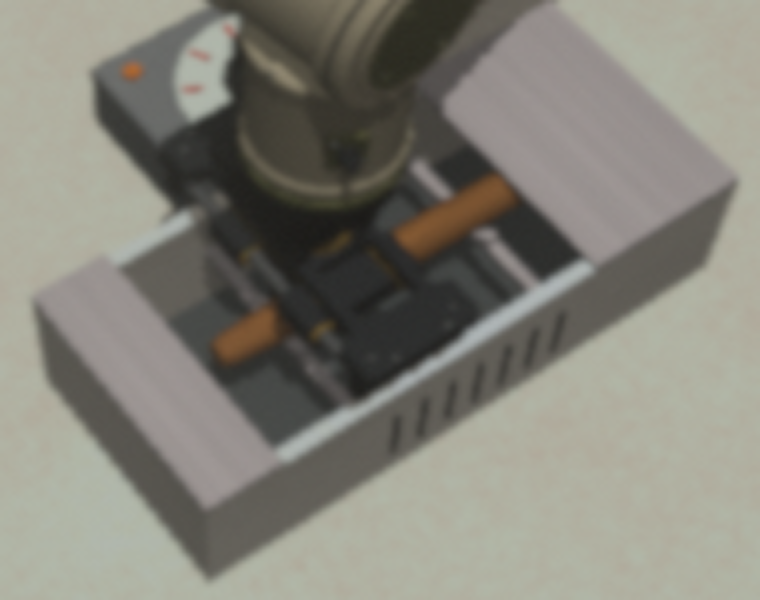

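Emit:
move_arm(
  commands="0 0 -0.004 0;0 0 -0.005 0;0 0 -0.005 0;0 0 -0.005 0;0 0 -0.005 0;0 0 0 0",
)

```text
t: 15.4
tool_pos: [602.7, 97.1, 95.5]
tcp_rot: [0.056, 0.998, -0.013, -0.001]
contact_force: [0.5, 0.1, -2.4]
gripper_width: 0.289
```

```bash
python3 -c "
from h import *
rel(D2W(D,[[60,1,120]])[0],np.pi-.1113)
save('wrist','w7');save('scene','s7')
im,d,p=load('s7')
cv2.imwrite('pics/s7z.png',cv2.resize(im[190:350,270:460],None,fx=4,fy=3.75,interpolation=cv2.INTER_CUBIC))
"
```

```text
t 15.4 pos [602.7  97.1  95.5] phi 3.0299 F [ 0.5  0.1 -2.4] w 0.289 q7 1.39
shift mm [  1.3  -1.7 -24.5] turn -0.0004
```

View pics/w7.png

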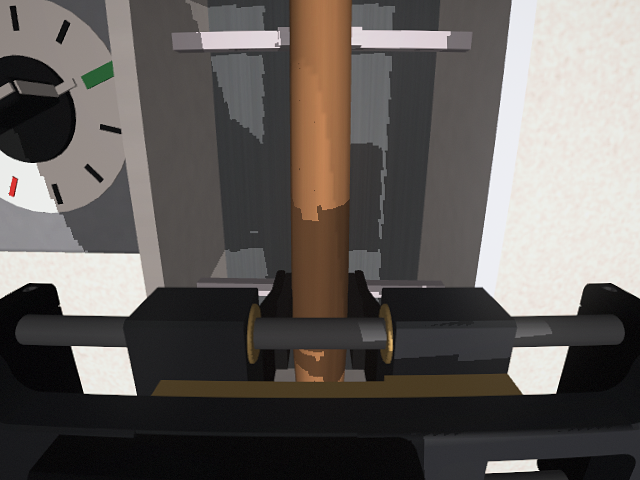

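View pics/s7z.png

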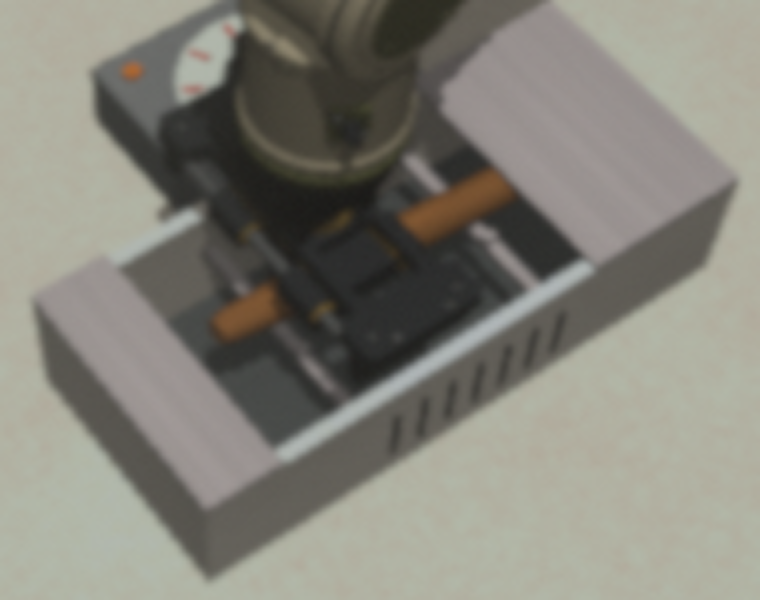

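Emit:
move_arm(
  commands="0 0 -0.005 0;0 0 -0.007 0;0 0 -0.008 0;0 0 -0.008 0;0 0 -0.008 0;0 0 -0.008 0;0 0 -0.006 0;0 0 0 0",
)

```text
t: 16.3
tool_pos: [603.0, 98.4, 145.7]
tcp_rot: [0.056, 0.998, -0.013, -0.0]
contact_force: [1.0, -0.6, -2.0]
gripper_width: 0.29
```

```bash
python3 -c "
from h import *
rel(D2W(D,[[60,1,120]])[0],np.pi-.1113)
save('wrist','w8');save('scene','s8')
im,d,p=load('s8')
cv2.imwrite('pics/s8z.png',cv2.resize(im[190:350,270:460],None,fx=4,fy=3.75,interpolation=cv2.INTER_CUBIC))
"
```

```text
t 16.3 pos [603.   98.4 145.7] phi 3.0299 F [ 1.  -0.6 -2. ] w 0.29 q7 1.37
shift mm [ 1.5 -1.8 25.8] turn -0.0004
```

View pics/w8.png

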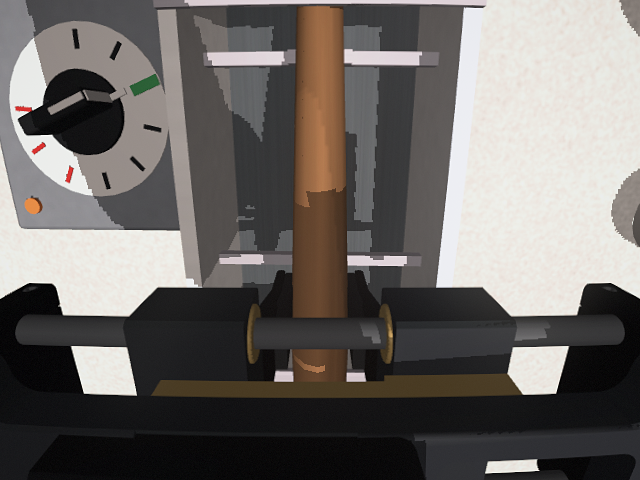

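View pics/s8z.png

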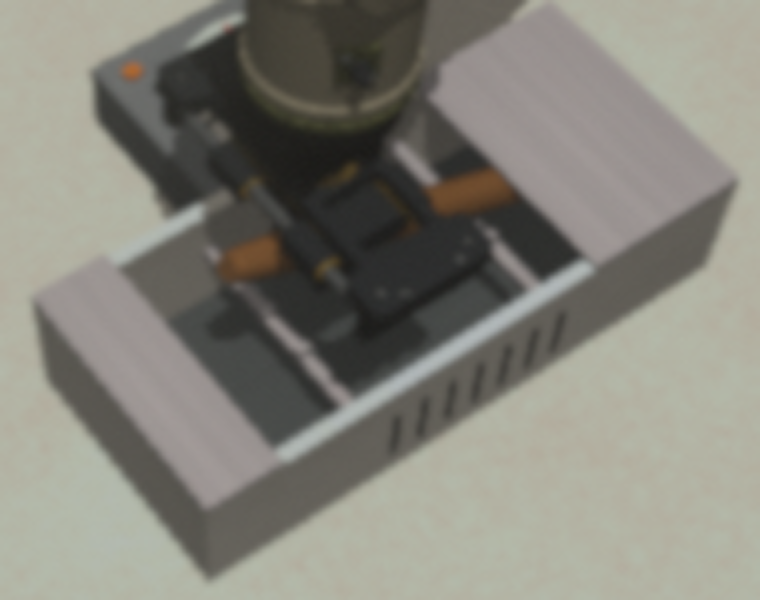

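Emit:
move_arm(
  commands="-0.005 0 -0.002 0;-0.01 0 -0.0045 0;-0.01 0 -0.0045 0;-0.01 0 -0.0045 0;-0.01 0 -0.0045 0;-0.01 0 -0.0045 0;-0.01 0 -0.0045 0;-0.01 0 -0.0045 0;-0.005 0 -0.002 0;0 0 0 0",
)

```text
t: 17.4
tool_pos: [682.5, 90.0, 179.8]
tcp_rot: [0.056, 0.998, -0.013, -0.001]
contact_force: [0.6, -0.2, -2.4]
gripper_width: 0.289
```

```bash
python3 -c "
from h import *
rel(D2W(D,[[140,1,185]])[0],np.pi-.1113)
save('wrist','w9');save('scene','s9')
im,d,p=load('s9')
cv2.imwrite('pics/s9z.png',cv2.resize(im[190:350,270:460],None,fx=4,fy=3.75,interpolation=cv2.INTER_CUBIC))
"
```

```text
t 17.4 pos [682.5  90.  179.8] phi 3.0295 F [ 0.6 -0.2 -2.4] w 0.289 q7 1.43
shift mm [ 1.4 -3.1 -5.2] turn -0.0008
```

View pics/w9.png

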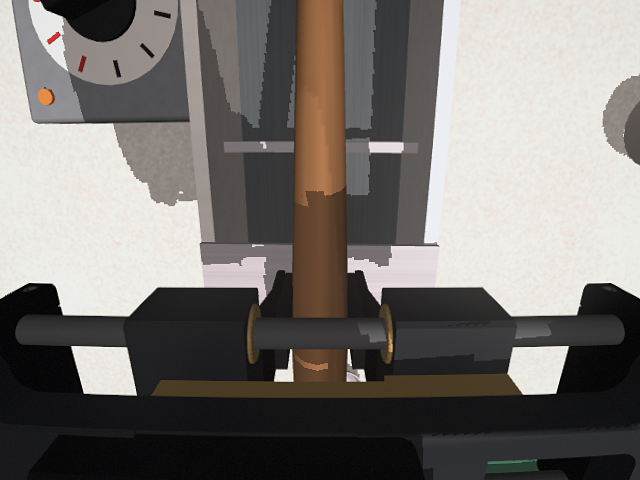

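View pics/s9z.png

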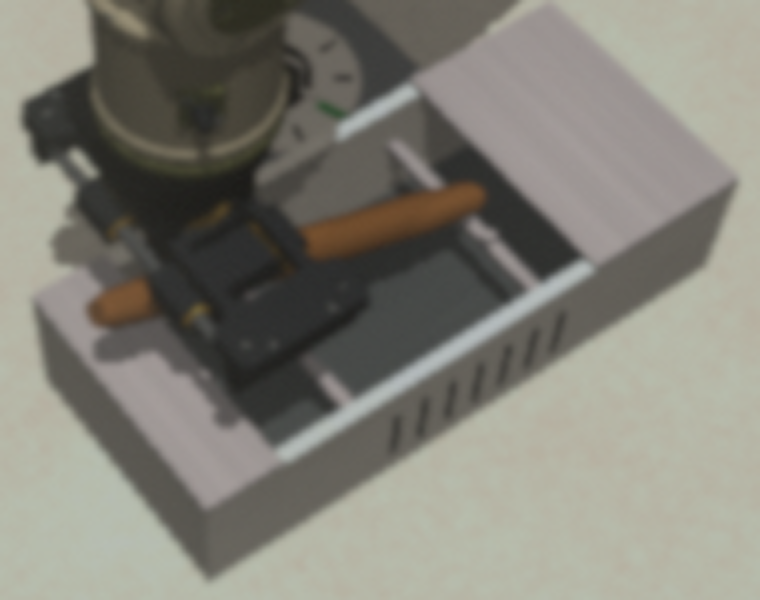

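Emit:
move_arm(
  commands="-0.006 0 -0.003 0;-0.002 0 -0.01 0;0 0 -0.012 0;0 0 -0.014 0;0 0 -0.014 0;0 0 -0.014 0;0 0 -0.014 0;0 0 -0.014 0;0.01 0 -0.012 0;0.015 0 -0.008 0;0.015 0 0 0;0.015 0 0 0;0.01 0 0 0;0 0 0 0",
)

```text
t: 18.9
tool_pos: [624.8, 100.1, 295.8]
tcp_rot: [0.055, 0.998, -0.013, -0.001]
contact_force: [0.1, -0.4, -1.1]
gripper_width: 0.288
```

```bash
python3 -c "
from h import *
rel(D2W(D,[[80,1,290]])[0],np.pi-.1113)
im,d,p=save('wrist','w10');save('scene','s10');save('top','t10')
im,d,p=load('s10')
cv2.imwrite('pics/s10z.png',cv2.resize(im[150:350,250:460],None,fx=3.7,fy=3,interpolation=cv2.INTER_CUBIC))
im,d,p=load('t10')
cv2.imwrite('pics/t10z.png',cv2.resize(im[165:350,225:390],None,fx=3.2,fy=3.2,interpolation=cv2.INTER_CUBIC))
"
```

```text
t 18.9 pos [624.8 100.1 295.8] phi 3.0307 F [ 0.1 -0.4 -1.1] w 0.288 q7 1.36
shift mm [ 3.  -6.5  6. ] turn 0.0004
```

View pics/w10.png

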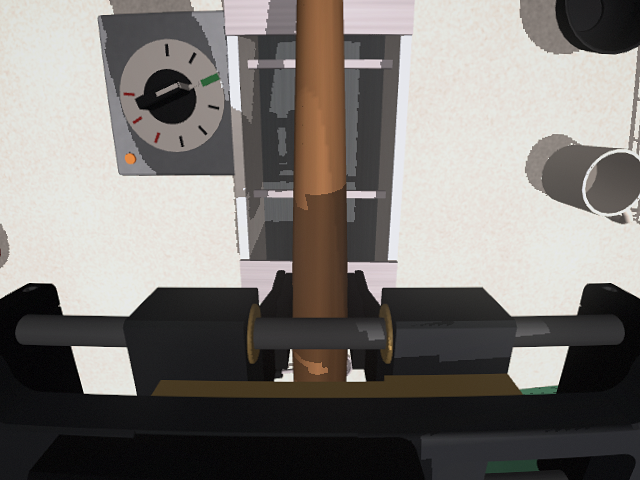

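View pics/s10z.png

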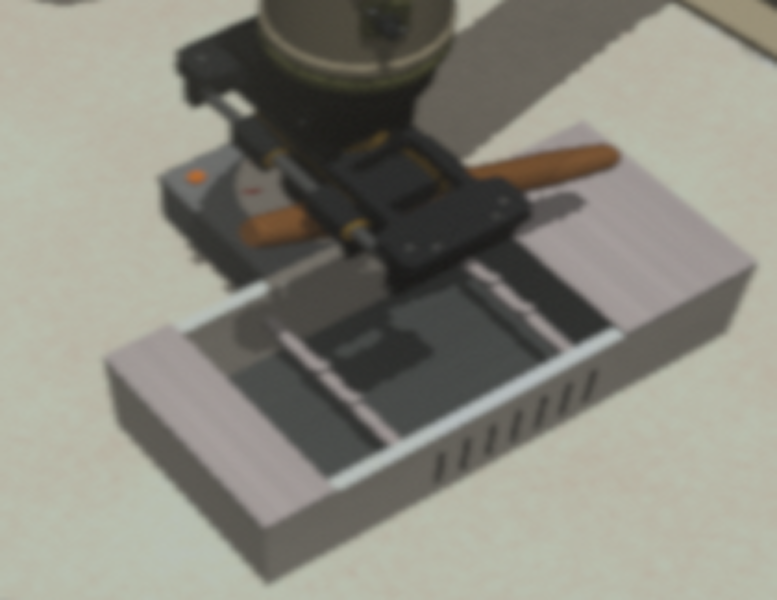

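View pics/t10z.png

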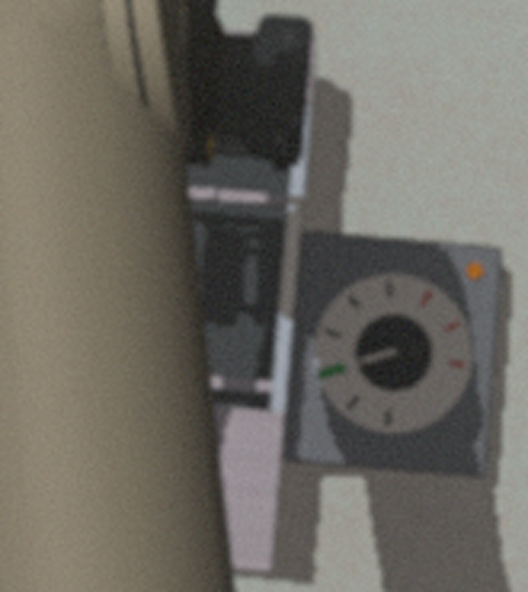

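```bash
python3 - <<'E'
from h import *
im,d,p=load('s10')
hsv=cv2.cvtColor(im,cv2.COLOR_BGR2HSV)
m=(hsv[...,0]<18)&(hsv[...,1]>120); m[:190]=0; m[245:]=0; m[:,:300]=0;m[:,425:]=0
vs,us=np.nonzero(m)
P=np.array([px2w(p,u,v,depth=d[v,u]) for u,v in zip(us,vs)])
k=(us>405);print('near',P[k].min(0).round(),np.median(P[k],0).round(1))
k=(us<325);print('far',P[k].min(0).round(),np.median(P[k],0).round(1))
rel([0,0,0]); print(robot.get_state()['qvel'].round(3))
im,d,p=load('w10')
print(px2w(p,320,5,depth=d[5,320]))
E
```

```text
near [429. 118. 224.] [446.1 125.5 234.8]
far [ 547. -119.   65.] [675.7  97.2 345.1]
t 19.05 pos [626.1  99.7 295.1] phi 3.0299 F [-0.3 -0.1 -0.7] w 0.285 q7 1.36
shift mm [ 610.9 -161.   299.8] turn None
[ 0.004  0.01  -0.001 -0.003 -0.001 -0.001 -0.001]
[485.36726033 113.49993862 257.8662937 ]
```

Emit:
move_arm(
  commands="0 0 0 0;0 0 0 0;0 0 0 0;0 0 0 0;0 0 0 0;0 0 0 0;0 0 0 0;0 0 0 0",
)

```text
t: 19.85
tool_pos: [625.8, 99.7, 295.1]
tcp_rot: [0.056, 0.998, -0.013, -0.001]
contact_force: [-0.2, 0.5, -1.3]
gripper_width: 0.286
```

```bash
python3 - <<'E'
from h import *
im,d,p=save('wrist','w11')
a,da,_=load('w10'); print(np.abs(im[:300].astype(int)-a[:300]).mean())
print(px2w(p,320,5,depth=d[5,320]))
rel([0,0,0]); robot.job_done()
E
```

```text
3.3653472222222223
[485.25535576 113.25351439 255.92768891]
t 19.9 pos [625.8  99.6 295. ] phi 3.0298 F [-0.2 -0.6 -1.6] w 0.287 q7 1.36
shift mm [ 610.5 -161.   299.8] turn None
the job is handed in; nothing more can be done
```

The dial is at the green mark and the rolling pin is out, held in the gripper above the dryer. I handed the job in at about 20 s of the 58 s allowed; the hand-in reported no verdict.

- **Dial:** I gripped its bar and turned it anticlockwise by about 0.76 rad, from about 1.96 to 1.2. The pictures just after release and after the lift both show the white pointer at the green mark.
- **Pin:** I gripped it about 80 mm from its middle towards the far end and slid it 40 mm towards the robot, so its far end cleared the far cover. Lifting then tilted it against the near cover's edge to roughly 25 degrees. I slid it out along its length, lifted it and brought it back over the dryer.
- **Last checks:** The lower end measures about z 220–235 mm and the higher end about 345 mm, against a required 140 mm. The pin touches nothing, the grip reads 25 mm, and the view from the wrist camera had barely changed 0.8 s later.
- **Forces:** The highest contact force I read was about 24 N, while closing on the dial.
- **Bowls and mug:** I did not go near them. The black bowl and mug are visible and upright in the last pictures, but I did not measure any of their positions.

My first approach move used a wrong sign, so the arm swung off to the left near its base. I brought it back and saw no sign of contact. It left the tool tilted by about 1.5 degrees, which did no harm.

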